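# Stir up the settled samples in the hand-cranked jar mixer and park the red jar

### The arm

A 6-joint arm with a two-finger parallel gripper is mounted at the origin on the work surface. World frame = base frame: x ahead of the robot, y to its left, z up, the work surface at z = 0. Lengths are in m, angles in rad, forces in N, time in s.
With the tool pointing down it reaches from about 0.35 to 0.775 m from the base axis. Payload 7.3 kg.
Tool frame: the origin (TCP) lies between the finger pads; the fingertips stand 14 mm ahead of it and the grasp point (between the pads) lies 5 mm behind it; z points along the fingers, y is the line along which they close (so a half turn about z gives the same grasp; the last joint's range is limited). The gripper opens to 92 mm and grips with 3 to 60 N. Pads are 19 mm wide; open, the fingers measure 130 mm over their backs; the gripper's body (75 mm by 190 mm) begins 47 mm behind the grasp point.
Start: joints at [-1.396, 0.342, 1.524, -0, 1.275, -0.146], TCP at [0.166, -0.498, 0.241] pointing down, gripper open.
Joint ranges: [-2.53, 2.53], [-0.77, 2.02], [0.04, 2.7], [-1, 4.14], [0.28, 2.66], [-3.11, 3.11]. Speed limits (rad/s): [2.57, 2.57, 3.14, 3.14, 3.14, 3.14].

### API

Orientations are given as [roll, pitch, yaw] about the fixed x, y, z axes, in that order (R = Rz(yaw) Ry(pitch) Rx(roll)).
In Python, from cell import robot, eyes gives the robot as it stands. The module is installed in compiled form; this text tells all that it offers.
- The arm moves only by the shell command python3 -m handwheel 'ROWS' [FORCE]. ROWS is JSON, one flat list of numbers, 5 for each row, row after row: the shift along the world's x, y, z in mm, then the turn about the world's z in rad, then the opening, from 0 (shut) to 1 (fully open). In form: [x, y, z, spin, jaw, x, y, z, spin, jaw, ...]. A call has 1 to 8 rows; each row shifts and turns the commanded pose from where the row before left it; what a row does not reach is not made up. A row lasts 1/10 s, in which the tool goes at most 50 mm and 8.59 degrees, less where a joint would pass 70% of its speed; a pose out of reach is approached as far as the arm can. A call with a gripper value outside its range is refused whole. The fingers move at their own pace and stop on an object; FORCE is the grip in N (left out, the last holds). Time passes only in rows, so rows that do not move let the fingers close. It gives the time, the measured TCP pose, the force, the opening and the grip force at its end, in the units of the state.
- robot.observe(): the state, without advancing time (a new reading comes with each control period).
- eyes.read_camera(name): name is "scene" or "top" or "wrist"; returns (picture, depth): 480x640x3 uint8, blue, green, red; 480x640 float32, m along the optical axis (not along the pixel's ray), 0 where there is no reading.
- eyes.calibration(name): a dict with "fx", "fy", "cx", "cy" (pixels), "dist_coeffs" ([k1, k2, p1, p2, k3] as OpenCV has them; the pictures are not rectified), "world_to_cam" (4x4, takes a point from world to camera coordinates). Camera axes: x right, y down, z forward; pixel columns grow to the right and rows downward; lengths in m; the calibration is good to about 2 mm. A picture is of the moment at which its call begins: read the wrist's pose just before it. calibration takes no time and is no camera call; for the wrist camera it gives the pose at the moment of the call.
- robot.hand_in(): hands the job in; it is judged then, once.
The state is a dict: "time": time; "qpos": joint angles; "qvel": joint speeds; "joint_efforts": joint torques, N m; "tool_pos": TCP position; "tool_rot": TCP orientation; "contact_force": force on the tool from outside, world axes, zero at the start; "torque": the same for the moment, N m; "opening": finger opening in m; "grip_force": force on a finger pad.
Only numpy, scipy, OpenCV 4.12 (cv2) and the standard library are available. Lean on these libraries where they do the work, as an engineer would, in place of code of your own. Each camera call takes 0.05 s, during which the arm holds its last target. There are 200 camera calls.

### The job

The sediment in the sample jars has settled: turn the crank of the mixer until the carousel under the clear hood runs at 25 turns a minute, and keep the carousel (not the crank) between 23 and 27 for 8 seconds without a break, never over 33 or the caps leak. Then bring it to rest with the red-capped jar centred under the green port in the hood and let go of the crank. Leave everything else on the bench where it is.

Things in the scene. Friction and masses are not known exactly. Their poses are not given: they have to be found in the camera images.
- mixer: hand-cranked jar mixer, bolted to the bench: white square housing 300 by 300 by 55 mm with a blue line, on it a round chamber under a closed clear hood (274 mm across, top 130 mm above the bench) with the crank on top. Origin: on the bench under the upright axis that carousel and crank share; x points to the port's side, z is up. Magnets under the crank drag the carousel along without contact
- axis (a point): point on the upright axis of crank and carousel, 190 mm above the bench. The crank arm goes round without end both ways, 149 to 161 mm above the bench; it is light, held only by the drag of the magnets, and rests where it is let go
- knob (a point): middle of the crank's blue knob, 195 mm above the bench: upright, round, 28 mm across, 60 mm tall (165 to 225 mm above the bench), turning freely on its pin 50 mm from the axis, so that a gripper can hold it from above and go round without turning itself
- carousel (a joint): angle of the carousel, rad, counterclockwise from above positive, counts on over full turns; 0 and every multiple of 6.283 has the red-capped jar centred under the port. May run either way; the crank drags it its own way with 0.010 N m per rad/s of (crank speed minus carousel speed), so it lags behind, coasts when the crank stops and is braked by a slower crank. 25 turns a minute = 2.62 rad/s
- red_jar (a point): middle of the top of the red cap of the one red-capped jar on the carousel (cap 41 mm across; the other nine are white), seen through the hood, 123 mm above the bench, 95 mm from the axis. The carousel is a dark disc 244 mm across with 10 jars; moment of inertia about 0.0135 kg m2 (up to 40 percent more or less with the filling)
- port (a point): centre of the sampling port: a green ring 48 mm across on top of the clear hood, 132 mm above the bench, 95 mm from the axis. Under the hood, on the other side, a felt-faced shoe in a steel guide rides on the carousel and drags with dry friction of about 0.016 N m, from a third to twice that with its wear; the bearing adds 0.0015 N m per rad/s
- beaker: glass beaker, 90 mm across, 110 mm tall, to be left alone; origin: centre of its underside
- flask: glass flask, 88 mm across, 140 mm tall, to be left alone; origin: centre of its underside
- gauge: pressure gauge on a round white foot, 100 mm across, 141 mm tall, to be left alone; origin: centre of its underside
- tape: roll of green tape, 68 mm across, 22 mm tall, to be left alone; origin: centre of its underside
- jar_tray: empty blue tray, 140 by 100 by 30 mm, to be left alone; origin: centre of its underside
- spare_jar: spare sample jar with a white cap, 41 mm across, 59 mm tall, to be left alone; origin: centre of its underside

How it is judged:
On the way, in this order (a step that is already met when the one before it is completed fails the run):
1. the carousel runs at 22 to 28 turns a minute for 8 s without a break ((velocity of joint carousel between 2.3 and 2.94 rad/s or velocity of joint carousel between -2.94 and -2.3 rad/s)), for 8 s.
2. the carousel is at rest with the red-capped jar under the port (horizontal distance between red_jar and port below 0.016 m and velocity of joint carousel between -0.08 and 0.08 rad/s), for 0.5 s.
At the end, for the whole second after the job is handed in: the red cap's centre is within 16 mm of the port's centre seen from above (0.17 rad of carousel angle) and the carousel is at rest (below 0.08 rad/s) (all of step 2); the robot touches nothing.
It fails at once if the carousel runs faster than 34 turns a minute (velocity of joint carousel above 3.6 rad/s or velocity of joint carousel below -3.6 rad/s).
It fails at once if another thing on the bench is moved by more than 30 mm (distance of any of beaker, flask, gauge, tape, jar_tray, spare_jar from where it was at the start of the episode above 0.03 m).
It also fails if it takes over 59 s, if anything falls off the work surface, if the arm or the gripper's body presses on something with over 40 N, if the wrist force passes 120 N, or if a joint passes its speed limit or range.

## Working session

There is one attempt and no reset: what is moved stays moved. The work goes in short steps, Python scripts to look and compute and a shell command to move; the robot and the scene stay as the last step left them, time stands still between calls to the robot, and variables do not carry over. Pictures are saved under pics/ and viewed, at most 10 in all, crops included, and the job is handed in when it is done.

```bash
mkdir -p pics; cat > h.py <<'E'
import numpy as np, cv2
from cell import robot, eyes
def cal(n):
    c=eyes.calibration(n); K=np.array([[c['fx'],0,c['cx']],[0,c['fy'],c['cy']],[0,0,1]]); return K,np.array(c['dist_coeffs']),np.array(c['world_to_cam'])
def atz(n,px,z):
    K,d,T=cal(n); u=cv2.undistortPoints(np.array([[px]],float),K,d)[0,0]
    R,t=T[:3,:3],T[:3,3]; o=-R.T@t; r=R.T@np.array([u[0],u[1],1]); return o+r*(z-o[2])/r[2]
def proj(n,p):
    K,d,T=cal(n); return cv2.projectPoints(np.array([p],float),cv2.Rodrigues(T[:3,:3])[0],T[:3,3],K,d)[0][0,0]
E
python3 - <<'E'
from h import *
for n in ('top','scene'):
    im,_=eyes.read_camera(n); cv2.imwrite(f'pics/{n}0.png',im)
s=robot.observe(); print(s['time'],s['tool_pos'],s['tool_rot'],s['opening'])
E
```

```text
0.1 [ 0.16551314 -0.49785974  0.24012569] [-3.14024166e+00 -1.81952335e-04  3.20825806e-01] 0.09189969495363216
```

View pics/top0.png

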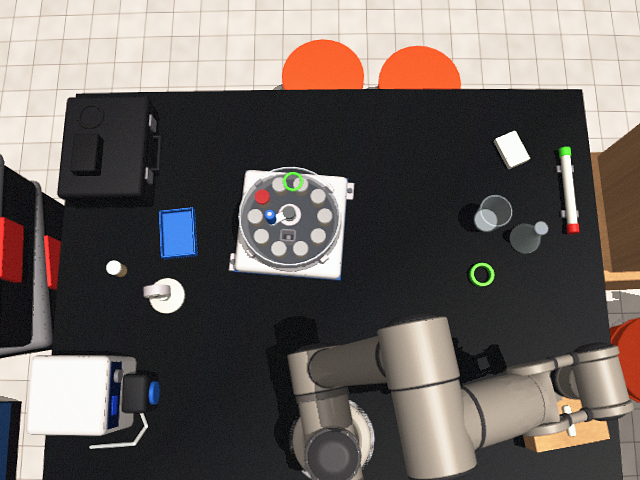

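View pics/scene0.png

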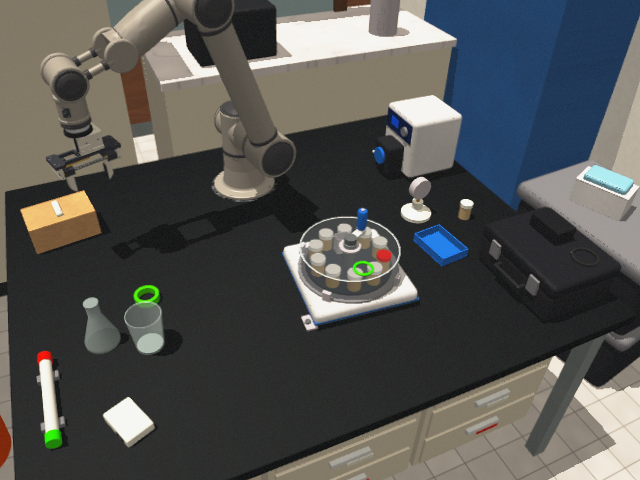

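The top view shows the mixer around (290,215), the red cap at (262,197), the port ring at (292,181) and the blue knob at (270,216). Beaker, flask and tape are on the right; the tray, gauge and spare jar on the left. I'll enlarge the mixer.

```bash
python3 - <<'E'
from h import *
im=cv2.imread('pics/top0.png')
cv2.imwrite('pics/crop0.png',cv2.resize(im[155:290,220:365],None,fx=4,fy=4,interpolation=cv2.INTER_CUBIC))
hsv=cv2.cvtColor(im,cv2.COLOR_BGR2HSV)[155:290,235:345]
def cen(lo,hi,name,z):
    m=cv2.inRange(hsv,lo,hi); ys,xs=np.nonzero(m); 
    c=((xs.min()+xs.max())/2+235,(ys.min()+ys.max())/2+155) if 'port' in name else (xs.mean()+235,ys.mean()+155)
    print(name,len(xs),c,xs.min()+235,xs.max()+235,ys.min()+155,ys.max()+155,atz('top',c,z))
cen((50,150,120),(70,255,255),'port',.132)
cen((0,150,80),(8,255,255),'red',.123)
hsv=hsv[:90]
cen((100,150,80),(125,255,255),'knob',.21)
E
```

```text
port 128 (np.float64(292.5), np.float64(181.0)) 283 302 172 190 [0.6949022  0.10163719 0.132     ]
red 127 (np.float64(261.70866141732284), np.float64(196.3464566929134)) 255 268 190 203 [0.65443747 0.18657492 0.123     ]
knob 98 (np.float64(270.38775510204084), np.float64(216.66326530612244)) 265 275 210 223 [0.57371173 0.15299002 0.21      ]
```

View pics/crop0.png

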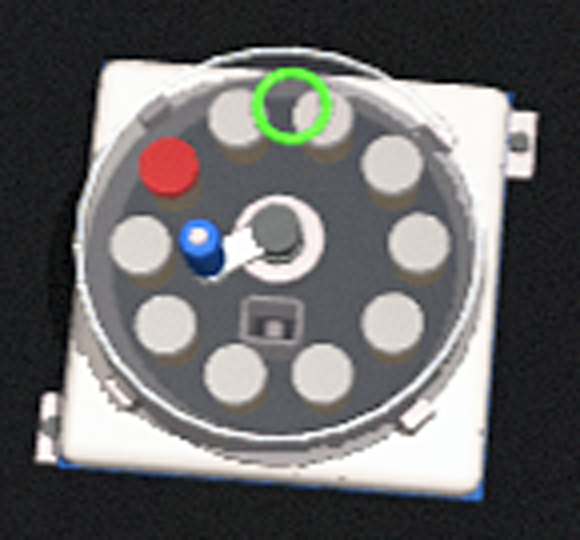

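The crop shows ten caps, the red one at crop (168,165), the port ring at (292,106), the knob top at (200,235) and the hub at (280,230). I'll fit the axis from the caps and check the hub height and obstacles.

```bash
python3 - <<'E'
from h import *
caps=[(140,245),(165,325),(235,375),(322,375),(392,325),(418,243),(392,165),(323,118),(238,118),(168,165)]
P=np.array([atz('top',(x/4+220-.4,y/4+155-.4),.123)[:2] for x,y in caps]); c=P.mean(0)
print('axis',c,np.linalg.norm(P-c,axis=1).round(3))
port=atz('top',(292.5,181),.132)[:2]; red=P[-1]; knob=atz('top',(199/4+220-.4,235/4+155-.4),.225)[:2]; 
for n,p in zip(('port','red','knob'),(port,red,knob)): d=p-c; print(n,p,np.linalg.norm(d),np.arctan2(d[1],d[0]))
# scene cross-check
im=cv2.imread('pics/scene0.png'); hsv=cv2.cvtColor(im,cv2.COLOR_BGR2HSV)
def m(lo,hi,z,box):
    x0,x1,y0,y1=box; k=cv2.inRange(hsv[y0:y1,x0:x1],lo,hi); ys,xs=np.nonzero(k); 
    u=((xs.min()+xs.max())/2+x0,(ys.min()+ys.max())/2+y0); print(len(xs),u,atz('scene',u,z),(ys.min()+y0,ys.max()+y0))
m((50,150,120),(70,255,255),.132,(340,385,250,290))
m((0,150,80),(8,255,255),.123,(365,400,240,275))
m((100,150,60),(125,255,255),.195,(345,375,200,240))
for z in (.16,.175,.19,.2): print(z,proj('top',[*c,z]),proj('scene',[*c,z]))
for n,u,z in (('beaker',(486,220),0),('tape',(482,274),.02),('gauge',(167,296),.0),('flask',(525,238),0)): print(n,atz('top',u,z))
_,d=eyes.read_camera('top'); K,D,T=cal('top'); print('camz',(-T[:3,:3].T@T[:3,3]),d[200:225:3,284:300:3])
cv2.imwrite('pics/scrop.png',cv2.resize(im[190:320,270:430],None,fx=5,fy=4.6,interpolation=cv2.INTER_CUBIC)[:600,:800])
E
```

```text
axis [0.59882672 0.11000926] [0.095 0.095 0.095 0.096 0.095 0.095 0.095 0.095 0.095 0.096]
port [0.6949022  0.10163719] 0.09643956862830497 -0.08692094992310426
red [0.65586139 0.18690016] 0.09573487400749098 0.9325890349939342
knob [0.57849097 0.1542322 ] 0.04867454391653552 2.0018079933462607
129 (np.float64(363.0), np.float64(268.0)) [0.69598359 0.09967881 0.132     ] (np.int64(261), np.int64(275))
150 (np.float64(383.5), np.float64(255.0)) [0.66259513 0.18087913 0.123     ] (np.int64(249), np.int64(261))
183 (np.float64(362.0), np.float64(218.5)) [0.57727536 0.15406284 0.195     ] (np.int64(208), np.int64(229))
0.16 [288.49887769 212.16757897] [350.35276407 237.048617  ]
0.175 [288.11931473 210.6793329 ] [350.68874785 232.71334898]
0.19 [287.73228298 209.16169441] [351.02867552 228.32334232]
0.2 [287.47000349 208.13317572] [351.25751519 225.36579854]
beaker [ 0.61436065 -0.4618499   0.        ]
tape [ 0.45035969 -0.43399936  0.02      ]
gauge [0.3956568  0.46952599 0.        ]
flask [ 0.55915081 -0.5740236   0.        ]
camz [0.20365443 0.00972365 1.61803331] [[1.5442284 1.5403959 1.5432291 1.5457408 1.5469358 1.543419 ]
 [1.5463895 1.5432174 1.5479629 1.5472507 1.5423678 1.5483466]
 [1.5433398 1.5049239 1.5126672 1.5402793 1.54584   0.       ]
 [1.5034567 1.4997225 1.4996616 1.5044013 1.5381032 1.5325674]
 [1.5001763 1.5019381 1.509095  1.5033827 1.5221685 1.5373356]
 [1.4970553 1.4944259 1.5089204 1.503838  1.5149584 1.5304812]
 [1.5025283 1.503189  1.509328  1.5162783 1.53124   1.5316523]
 [1.5286987 1.5246909 1.5277232 1.530435  1.5261745 1.52844  ]
 [1.5278668 1.5256195 1.5269672 1.5265021 1.5339655 1.5343134]]
```

View pics/scrop.png

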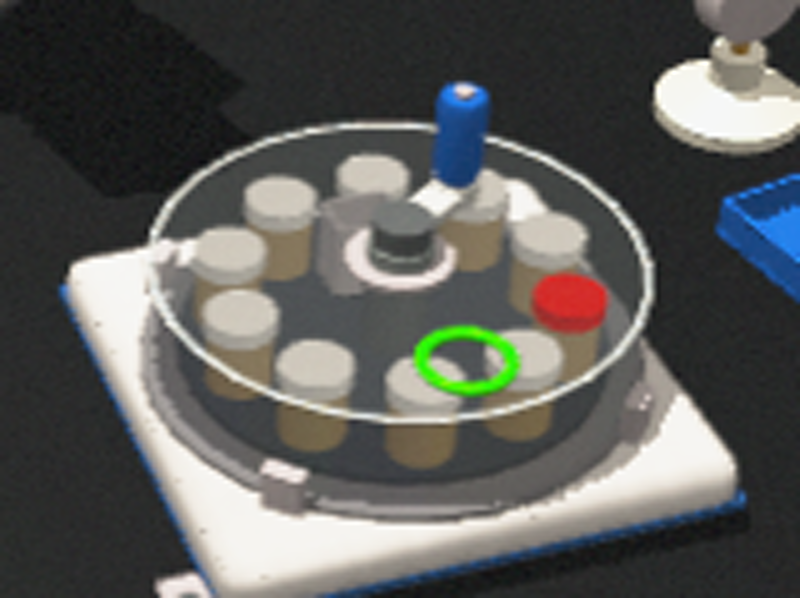

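The scene crop confirms this: the knob stands clear at (460,130), the low hub at (402,225) tops out near 165 mm, and the red cap is at (570,300). The axis is at (0.599, 0.110) and the knob at (0.578, 0.154). Next I'll approach above the knob.

```bash
python3 -m handwheel '[26,41,8,0,0.6,26,41,8,0,0.6,26,41,8,0,0.6,26,41,8,0,0.6,26,41,8,0,0.6,26,41,8,0,0.6,26,41,8,0,0.6,26,41,4,0,0.6]' 40; python3 -m handwheel '[26,41,0,0,0.6,26,41,0,0,0.6,26,41,0,0,0.6,26,41,0,0,0.6,26,41,0,0,0.6,26,41,0,0,0.6,26,41,0,0,0.6,23,37,0,0,0.6]'
```

```text
time: 0.95
tool_pos: [0.3743, -0.1685, 0.3015]
tool_rot: [3.14, -0.001, 0.321]
contact_force: [0.3, -0.5, 0.3]
opening: 0.0551
grip_force: 0.0
time: 1.75
tool_pos: [0.5792, 0.156, 0.3003]
tool_rot: [-3.142, 0.001, 0.322]
contact_force: [0.4, -0.6, 0.2]
opening: 0.0549
grip_force: 0.0
```

```bash
python3 -m handwheel '[-1,-1,-40,0,0.6,0,0,-40,0,0.6,0,0,-22,0,0.6,0,0,0,0,0.2,0,0,0,0,0.2,0,0,0,0,0.2]' 40; python3 - <<'E'
from h import *
s=robot.observe(); print(s['time'],s['tool_pos'],s['opening'])
im,_=eyes.read_camera('scene'); t,_=eyes.read_camera('top')
o=np.zeros((400,800,3),np.uint8); o[:,:400]=cv2.resize(im[170:330,270:430],(400,400)); o[:,400:]=cv2.resize(t[140:300,210:370],(400,400)); cv2.imwrite('pics/grip.png',o)
E
```

```text
time: 2.35
tool_pos: [0.5786, 0.1528, 0.2007]
tool_rot: [3.141, -0.003, 0.321]
contact_force: [0.6, 0.9, 0.7]
opening: 0.0355
grip_force: 0.0
2.35 [0.57857886 0.15281307 0.20068124] 0.035531615350123474
```

View pics/grip.png

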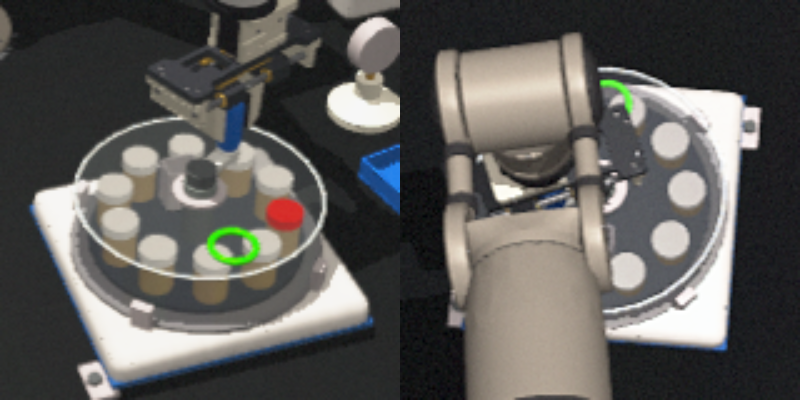

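The left half (scene) shows the open fingers straddling the blue knob at (230,135), with the red cap in clear view. The right half (top) is mostly hidden by the arm, so I'll track with the scene camera. I'll close the fingers and set up the helpers.

```bash
cat >> h.py <<'E'
C=np.array([0.599,0.1098]); PORT=-0.09
def red():
    im,_=eyes.read_camera('scene'); hsv=cv2.cvtColor(im,cv2.COLOR_BGR2HSV)[200:320,290:415]
    m=cv2.inRange(hsv,(0,150,60),(8,255,255)); ys,xs=np.nonzero(m)
    if len(xs)<25: return None,len(xs),0
    p=atz('scene',(xs.mean()+290,ys.mean()+200),.119)[:2]-C
    return (np.arctan2(p[1],p[0])-PORT)%(2*np.pi),len(xs),np.hypot(*p)
def rows(th,incs,r=50,jaw=0.2):
    t=np.r_[th,th+np.cumsum(incs)]; P=np.round(np.c_[r*np.cos(t),r*np.sin(t)]); d=np.diff(P,axis=0).astype(int)
    print('['+','.join(f'{a},{b},0,0,{jaw}' for a,b in d)+']'); print('th',t[-1])
def look(wexp=0,tprev=0,aprev=0):
    t=robot.observe()['time']; a,n,r=red(); s=robot.observe()
    k=np.arctan2(*(s['tool_pos'][:2]-C)[::-1]); kr=np.hypot(*(s['tool_pos'][:2]-C))
    w=None
    if tprev and a is not None:
        dt=t-tprev; w=((a-aprev-wexp*dt+np.pi)%(2*np.pi)-np.pi)/dt+wexp
    print('t',t,'a',a,'n',n,'r',round(r,3),'w',w,'| knob',k,kr,s['contact_force'].round(1),s['opening'])
E
python3 -m handwheel '[0,0,0,0,0.2,0,0,0,0,0.2,0,0,0,0,0.2]' 30; python3 - <<'E'
from h import *
look(); k=2.0
rows(2.0,[.15,.3]+[.45]*6); rows(2.0+3.15,[.45]*8)
E
```

```text
time: 2.75
tool_pos: [0.578, 0.1535, 0.2006]
tool_rot: [-3.141, -0.003, 0.321]
contact_force: [-2.3, 4.3, 5.8]
opening: 0.0276
grip_force: 30.0
t 2.75 a 0.979319562844082 n 152 r 0.095 w None | knob 2.019681529548355 0.04847517304921806 [-2.7  3.1  6.1] 0.027776420183039656
[-6,-3,0,0,0.2,-12,-10,0,0,0.2,-10,-20,0,0,0.2,0,-22,0,0,0.2,9,-21,0,0,0.2,18,-14,0,0,0.2,21,-5,0,0,0.2,22,5,0,0,0.2]
th 5.15
[18,13,0,0,0.2,10,20,0,0,0.2,0,23,0,0,0.2,-10,20,0,0,0.2,-17,14,0,0,0.2,-22,5,0,0,0.2,-22,-5,0,0,0.2,-17,-14,0,0,0.2]
th 8.75
```

```bash
python3 -m handwheel '[-6,-3,0,0,0.2,-12,-10,0,0,0.2,-10,-20,0,0,0.2,0,-22,0,0,0.2,9,-21,0,0,0.2,18,-14,0,0,0.2,21,-5,0,0,0.2,22,5,0,0,0.2]'; python3 - <<'E'
from h import *
look(1,2.75,.979)
E
python3 -m handwheel '[18,13,0,0,0.2,10,20,0,0,0.2,0,23,0,0,0.2,-10,20,0,0,0.2,-17,14,0,0,0.2,-22,5,0,0,0.2,-22,-5,0,0,0.2,-17,-14,0,0,0.2]'; python3 - <<'E'
from h import *
look()
rows(8.75,[.45]*8); rows(8.75+3.6,[.45]*8)
E
```

```text
time: 3.6
tool_pos: [0.621, 0.0635, 0.2009]
tool_rot: [-3.14, -0.004, 0.32]
contact_force: [-4.2, 10.2, 8.5]
opening: 0.0277
grip_force: 30.0
t 3.6 a 1.5034890220835522 n 145 r 0.092 w 0.6170459083335909 | knob -1.0729190680904706 0.051157211921229837 [-3.   6.7 10.2] 0.026986199492629304
time: 4.45
tool_pos: [0.5603, 0.1391, 0.201]
tool_rot: [3.138, -0.006, 0.323]
contact_force: [10.0, -7.9, 3.0]
opening: 0.0275
grip_force: 30.0
t 4.45 a 3.0687229047879354 n 102 r 0.095 w None | knob 2.5574530537901676 0.047831440706944874 [ 2.3 -2.8  3.9] 0.02720347397972118
[-10,-20,0,0,0.2,0,-22,0,0,0.2,10,-20,0,0,0.2,17,-14,0,0,0.2,22,-5,0,0,0.2,22,5,0,0,0.2,17,14,0,0,0.2,10,20,0,0,0.2]
th 12.350000000000001
[0,23,0,0,0.2,-10,20,0,0,0.2,-18,13,0,0,0.2,-22,5,0,0,0.2,-21,-5,0,0,0.2,-18,-14,0,0,0.2,-9,-21,0,0,0.2,0,-22,0,0,0.2]
th 15.95
```

```bash
python3 -m handwheel '[-10,-20,0,0,0.2,0,-22,0,0,0.2,10,-20,0,0,0.2,17,-14,0,0,0.2,22,-5,0,0,0.2,22,5,0,0,0.2,17,14,0,0,0.2,10,20,0,0,0.2]'; cat > fit.py <<'E'
from h import *
from scipy.optimize import least_squares
# segments: (duration, crank speed); obs: (time, unwrapped angle)
def sim(p,segs,w=0.,a=0.,t=0.,dt=.005):
    I,f=p; out=[(t,a,w)]
    for D,wc in segs:
        for _ in range(int(round(D/dt))):
            q=.01*(wc-w)-.0015*w
            if w==0 and abs(q)<=f: acc=0
            else:
                s=np.sign(w) if w else np.sign(q); acc=(q-s*f)/I
            wn=w+acc*dt
            if w*wn<0: wn=0.
            a+=(w+wn)/2*dt; w=wn; t+=dt; out.append((t,a,w))
    return np.array(out)
def fit(segs,obs,t0,a0):
    obs=np.array(obs)
    def res(p):
        o=sim(p[:2],segs,t=t0,a=a0+p[2]); return np.r_[np.interp(obs[:,0],o[:,0],o[:,1])-obs[:,1],p[2]]
    r=least_squares(res,[.0135,.012,0],x_scale=[.01,.01,.05],bounds=([.007,.002,-.1],[.02,.035,.1]),diff_step=1e-3); o=sim(r.x[:2],segs,t=t0,a=a0+r.x[2])
    print('I,f',r.x,'res',r.fun.round(3),'end',o[-1]); return r.x,o[-1]
E
python3 - <<'E'
from fit import *
look(2.4,4.45,3.0687)
rows(12.35,[.45]*8)
E
```

```text
time: 5.3
tool_pos: [0.6499, 0.0961, 0.2011]
tool_rot: [3.139, -0.005, 0.319]
contact_force: [-3.0, -0.5, 7.3]
opening: 0.0272
grip_force: 30.0
t 5.3 a 5.036029748730304 n 165 r 0.1 w 2.3145055867415345 | knob -0.191007756398838 0.05239062831819103 [0.3 1.4 7.1] 0.027319848063141847
[0,23,0,0,0.2,-10,20,0,0,0.2,-18,13,0,0,0.2,-22,5,0,0,0.2,-21,-5,0,0,0.2,-18,-14,0,0,0.2,-9,-21,0,0,0.2,0,-22,0,0,0.2]
th 15.95
```

```bash
python3 - <<'E'
from fit import *
S=[(.05,0),(.1,1.5),(.1,3),(.6,4.5),(.05,0),(.8,4.5),(.05,0),(.8,4.5)]
p,e=fit(S,[(3.6,1.503),(4.45,3.069),(5.3,5.036)],2.75,.979)
for wc in (4.,4.25,4.5,4.75): print(wc,sim(p,[(.05,0),(.8,wc)]*8,w=e[2])[[170,340,850,-1],2].round(2))
E
```

```text
I,f [ 0.01096719  0.01156298 -0.00826556] res [ 0.014 -0.008  0.002 -0.008] end [5.3        5.03784151 2.54339838]Traceback (most recent call last):
  File "<stdin>", line 4, in <module>
  File "fit.py", line 5, in sim
    I,f=p; out=[(t,a,w)]
    ^^^
ValueError: too many values to unpack (expected 2)
```

```bash
python3 - <<'E'
from h import *
for i in range(12): rows(12.35+i*3.44,[.43]*8)
E
```

```text
[0,22,0,0,0.2,-9,19,0,0,0.2,-16,14,0,0,0.2,-21,6,0,0,0.2,-21,-3,0,0,0.2,-18,-12,0,0,0.2,-11,-18,0,0,0.2,-3,-21,0,0,0.2]
th 15.79
[6,-20,0,0,0.2,15,-16,0,0,0.2,19,-9,0,0,0.2,21,0,0,0,0.2,20,10,0,0,0.2,13,16,0,0,0.2,6,21,0,0,0.2,-4,21,0,0,0.2]
th 19.23
[-12,17,0,0,0.2,-18,11,0,0,0.2,-21,3,0,0,0.2,-20,-7,0,0,0.2,-16,-14,0,0,0.2,-8,-20,0,0,0.2,1,-21,0,0,0.2,9,-19,0,0,0.2]
th 22.67
[17,-14,0,0,0.2,20,-5,0,0,0.2,21,4,0,0,0.2,18,12,0,0,0.2,11,19,0,0,0.2,2,21,0,0,0.2,-7,20,0,0,0.2,-15,15,0,0,0.2]
th 26.110000000000003
[-20,8,0,0,0.2,-21,-1,0,0,0.2,-19,-10,0,0,0.2,-13,-17,0,0,0.2,-5,-20,0,0,0.2,4,-21,0,0,0.2,13,-17,0,0,0.2,18,-11,0,0,0.2]
th 29.55
[22,-2,0,0,0.2,20,8,0,0,0.2,15,15,0,0,0.2,7,20,0,0,0.2,-1,21,0,0,0.2,-10,19,0,0,0.2,-17,13,0,0,0.2,-21,4,0,0,0.2]
th 32.989999999999995
[-21,-5,0,0,0.2,-17,-13,0,0,0.2,-10,-18,0,0,0.2,-1,-22,0,0,0.2,7,-20,0,0,0.2,16,-14,0,0,0.2,20,-8,0,0,0.2,21,2,0,0,0.2]
th 36.43
[18,11,0,0,0.2,13,17,0,0,0.2,4,21,0,0,0.2,-5,21,0,0,0.2,-13,17,0,0,0.2,-19,9,0,0,0.2,-21,1,0,0,0.2,-20,-8,0,0,0.2]
th 39.87
[-15,-15,0,0,0.2,-7,-20,0,0,0.2,3,-22,0,0,0.2,10,-18,0,0,0.2,18,-12,0,0,0.2,21,-4,0,0,0.2,21,5,0,0,0.2,16,14,0,0,0.2]
th 43.309999999999995
[10,19,0,0,0.2,0,21,0,0,0.2,-8,20,0,0,0.2,-16,14,0,0,0.2,-20,7,0,0,0.2,-22,-3,0,0,0.2,-18,-11,0,0,0.2,-12,-18,0,0,0.2]
th 46.75
[-3,-21,0,0,0.2,6,-20,0,0,0.2,14,-17,0,0,0.2,19,-9,0,0,0.2,21,0,0,0,0.2,20,9,0,0,0.2,14,16,0,0,0.2,6,20,0,0,0.2]
th 50.19
[-3,21,0,0,0.2,-12,18,0,0,0.2,-18,12,0,0,0.2,-21,3,0,0,0.2,-20,-6,0,0,0.2,-16,-14,0,0,0.2,-9,-20,0,0,0.2,0,-21,0,0,0.2]
th 53.629999999999995
```

```bash
python3 -m handwheel '[0,22,0,0,0.2,-9,19,0,0,0.2,-16,14,0,0,0.2,-21,6,0,0,0.2,-21,-3,0,0,0.2,-18,-12,0,0,0.2,-11,-18,0,0,0.2,-3,-21,0,0,0.2]' | grep force
python3 -m handwheel '[6,-20,0,0,0.2,15,-16,0,0,0.2,19,-9,0,0,0.2,21,0,0,0,0.2,20,10,0,0,0.2,13,16,0,0,0.2,6,21,0,0,0.2,-4,21,0,0,0.2]' | grep force
python3 - <<'E'
from fit import *
look(2.6,5.3,5.036)
E
```

```text
contact_force: [18.6, 2.7, -3.5]
grip_force: 30.0
contact_force: [4.6, 1.4, 3.9]
grip_force: 30.0
t 6.95 a None n 0 r 0 w None | knob 0.4153700934552115 0.052117454665226624 [5.3 5.7 5.3] 0.027244644356243644
```

```bash
python3 -m handwheel '[-12,17,0,0,0.2,-18,11,0,0,0.2,-21,3,0,0,0.2,-20,-7,0,0,0.2,-16,-14,0,0,0.2,-8,-20,0,0,0.2,1,-21,0,0,0.2,9,-19,0,0,0.2]' | grep force
python3 - <<'E'
from fit import *
look(2.6,5.3,5.036)
E
```

```text
contact_force: [16.8, 13.9, -3.1]
grip_force: 30.0
t 7.8 a 5.063842224169618 n 160 r 0.1 w 2.524411012539682 | knob -2.3421943516243666 0.04846888504658557 [11.3  6.5  1.3] 0.02731688460967697
```

```bash
python3 - <<'E'
from fit import *
S=[(.05,0),(.1,1.5),(.1,3),(.6,4.5),(.05,0),(.8,4.5),(.05,0),(.8,4.5),(.05,0),(1.6,4.3),(.05,0),(.8,4.3)]
p,e=fit(S,[(3.6,1.503),(4.45,3.069),(5.3,5.036),(7.8,5.064+6.283)],2.75,.979)
for wc in (4.2,4.3,4.4,4.5): print(wc,sim(p[:2],[(.05,0),(2.4,wc)]*4,w=e[2])[[170,489,980,-1],2].round(2))
E
```

```text
I,f [ 0.01063076  0.01197604 -0.01071724] res [ 0.016 -0.003 -0.003  0.001 -0.011] end [ 7.8        11.3476619   2.58978885]
4.2 [2.52 2.59 2.6  2.6 ]
4.3 [2.57 2.68 2.68 2.68]
4.4 [2.62 2.76 2.77 2.77]
4.5 [2.67 2.84 2.85 2.86]
```

```bash
python3 -m handwheel '[17,-14,0,0,0.2,20,-5,0,0,0.2,21,4,0,0,0.2,18,12,0,0,0.2,11,19,0,0,0.2,2,21,0,0,0.2,-7,20,0,0,0.2,-15,15,0,0,0.2]' | grep force
python3 -m handwheel '[-20,8,0,0,0.2,-21,-1,0,0,0.2,-19,-10,0,0,0.2,-13,-17,0,0,0.2,-5,-20,0,0,0.2,4,-21,0,0,0.2,13,-17,0,0,0.2,18,-11,0,0,0.2]' | grep force
python3 -m handwheel '[22,-2,0,0,0.2,20,8,0,0,0.2,15,15,0,0,0.2,7,20,0,0,0.2,-1,21,0,0,0.2,-10,19,0,0,0.2,-17,13,0,0,0.2,-21,4,0,0,0.2]' | grep force
python3 - <<'E'
from fit import *
look(2.62,7.8,5.064)
E
```

```text
contact_force: [3.5, 5.1, 5.5]
grip_force: 30.0
contact_force: [7.6, 22.5, 3.2]
grip_force: 30.0
contact_force: [0.5, 1.1, 8.3]
grip_force: 30.0
t 10.25 a 5.127105084169063 n 163 r 0.1 w 2.590322608713734 | knob 1.620935190545303 0.05013996700612381 [-2.   6.1  7.6] 0.02731231227915615
```

```bash
python3 -m handwheel '[-21,-5,0,0,0.2,-17,-13,0,0,0.2,-10,-18,0,0,0.2,-1,-22,0,0,0.2,7,-20,0,0,0.2,16,-14,0,0,0.2,20,-8,0,0,0.2,21,2,0,0,0.2]' | grep force
python3 -m handwheel '[18,11,0,0,0.2,13,17,0,0,0.2,4,21,0,0,0.2,-5,21,0,0,0.2,-13,17,0,0,0.2,-19,9,0,0,0.2,-21,1,0,0,0.2,-20,-8,0,0,0.2]' | grep force
python3 -m handwheel '[-15,-15,0,0,0.2,-7,-20,0,0,0.2,3,-22,0,0,0.2,10,-18,0,0,0.2,18,-12,0,0,0.2,21,-4,0,0,0.2,21,5,0,0,0.2,16,14,0,0,0.2]' | grep force
python3 - <<'E'
from fit import *
look(2.62,10.25,5.127)
E
```

```text
contact_force: [-4.2, 15.1, 9.7]
grip_force: 30.0
contact_force: [4.2, -4.4, 7.1]
grip_force: 30.0
contact_force: [-5.3, 4.2, 9.0]
grip_force: 30.0
t 12.7 a 5.293495691459622 n 160 r 0.101 w 2.632522856587433 | knob -0.6282249625714925 0.05153194896976622 [-2.6  2.7  9.5] 0.02737340399225183
```

```bash
python3 -m handwheel '[10,19,0,0,0.2,0,21,0,0,0.2,-8,20,0,0,0.2,-16,14,0,0,0.2,-20,7,0,0,0.2,-22,-3,0,0,0.2,-18,-11,0,0,0.2,-12,-18,0,0,0.2]' | grep force
python3 -m handwheel '[-3,-21,0,0,0.2,6,-20,0,0,0.2,14,-17,0,0,0.2,19,-9,0,0,0.2,21,0,0,0,0.2,20,9,0,0,0.2,14,16,0,0,0.2,6,20,0,0,0.2]' | grep force
python3 -m handwheel '[-3,21,0,0,0.2,-12,18,0,0,0.2,-18,12,0,0,0.2,-21,3,0,0,0.2,-20,-6,0,0,0.2,-16,-14,0,0,0.2,-9,-20,0,0,0.2,0,-21,0,0,0.2]' | grep force
python3 - <<'E'
from fit import *
look(2.62,12.7,5.293)
S=[(.05,0),(.1,1.5),(.1,3),(.6,4.5),(.05,0),(.8,4.5),(.05,0),(.8,4.5),(.05,0),(1.6,4.3),(.05,0),(.8,4.3)]+[(.05,0),(2.4,4.3)]*3
p,e=fit(S,[(3.6,1.503),(4.45,3.069),(5.3,5.036),(7.8,5.064+6.283),(10.25,5.127+4*np.pi),(12.7,5.293+6*np.pi)],2.75,.979)
print('mod',e[1]%(2*np.pi))
for n in range(0,17): # n rows at 4.3 then ramp down, stop
    o=sim(p[:2],[(.05,0),(.1*n,4.3),(.1,3),(.1,1.5),(4,0)],w=e[2],a=e[1]); print(n,(o[-1,1]+np.pi)%(2*np.pi)-np.pi, end='; ')
E
```

```text
contact_force: [12.1, -3.8, 2.7]
grip_force: 30.0
contact_force: [-3.8, -0.9, 8.6]
grip_force: 30.0
contact_force: [17.2, 5.1, -0.8]
grip_force: 30.0
t 15.15 a 5.449862920962323 n 162 r 0.1 w 2.6285911135273086 | knob -2.799138296719926 0.04840017220517846 [ 9.3 -0.6  1.9] 0.027533917169796376
I,f [ 0.01072767  0.01191745 -0.00787663] res [ 0.016 -0.007 -0.008  0.003  0.012 -0.008 -0.008] end [15.15       30.56881858  2.68681922]
mod 5.436077347959955
0 0.6924982018259946; 1 0.957602499061931; 2 1.2232589130465321; 3 1.489405557563213; 4 1.75598716714752; 5 2.0229586074592696; 6 2.290279269942129; 7 2.557905627509296; 8 2.8258136561955887; 9 3.093965413281307; 10 -2.9208461582000886; 11 -2.6522729056477594; 12 -2.3835253998880255; 13 -2.1146196408452163; 14 -1.8455684560596488; 15 -1.5763917253344992; 16 -1.3071022433704478;
```

```bash
python3 - <<'E'
from h import *
for i in range(3): rows(53.63+i*3.44,[.43]*8)
rows(53.63+6.88,[.43]*5+[.3,.15,0])
E
```

```text
[9,-19,0,0,0.2,17,-14,0,0,0.2,20,-6,0,0,0.2,21,3,0,0,0.2,18,12,0,0,0.2,11,18,0,0,0.2,3,22,0,0,0.2,-7,20,0,0,0.2]
th 57.07
[-14,16,0,0,0.2,-20,8,0,0,0.2,-21,0,0,0,0.2,-19,-10,0,0,0.2,-14,-16,0,0,0.2,-5,-21,0,0,0.2,4,-21,0,0,0.2,12,-18,0,0,0.2]
th 60.51
[18,-10,0,0,0.2,21,-3,0,0,0.2,21,7,0,0,0.2,15,15,0,0,0.2,8,19,0,0,0.2,-1,22,0,0,0.2,-9,19,0,0,0.2,-17,13,0,0,0.2]
th 63.95
[18,-10,0,0,0.2,21,-3,0,0,0.2,21,7,0,0,0.2,15,15,0,0,0.2,8,19,0,0,0.2,1,15,0,0,0.2,-2,8,0,0,0.2,0,0,0,0,0.2]
th 63.11000000000001
```

```bash
python3 -m handwheel '[9,-19,0,0,0.2,17,-14,0,0,0.2,20,-6,0,0,0.2,21,3,0,0,0.2,18,12,0,0,0.2,11,18,0,0,0.2,3,22,0,0,0.2,-7,20,0,0,0.2]' | grep contact
python3 -m handwheel '[-14,16,0,0,0.2,-20,8,0,0,0.2,-21,0,0,0,0.2,-19,-10,0,0,0.2,-14,-16,0,0,0.2,-5,-21,0,0,0.2,4,-21,0,0,0.2,12,-18,0,0,0.2]' | grep contact
python3 -m handwheel '[18,-10,0,0,0.2,21,-3,0,0,0.2,21,7,0,0,0.2,15,15,0,0,0.2,8,19,0,0,0.2,1,15,0,0,0.2,-2,8,0,0,0.2,0,0,0,0,0.2]' | grep contact
python3 -m handwheel '[0,0,0,0,0.2,0,0,0,0,0.2,0,0,0,0,0.2,0,0,0,0,0.2,0,0,0,0,0.2,0,0,0,0,0.2,0,0,0,0,0.2,0,0,0,0,0.2]' | grep contact
python3 -m handwheel '[0,0,0,0,0.2,0,0,0,0,0.2,0,0,0,0,0.2,0,0,0,0,0.2,0,0,0,0,0.2]' | grep contact
python3 - <<'E'
from h import *
look();
im,_=eyes.read_camera('scene'); cv2.imwrite('pics/stop.png',cv2.resize(im[180:320,290:430],None,fx=4.2,fy=4.2,interpolation=cv2.INTER_CUBIC)); look()
E
```

```text
contact_force: [3.7, 2.4, 5.0]
contact_force: [15.3, 17.3, -1.9]
contact_force: [3.9, 3.0, 4.4]
contact_force: [5.2, 1.3, 4.9]
contact_force: [5.3, 1.3, 4.7]
t 18.9 a 0.05113651333227361 n 100 r 0.097 w None | knob 0.23216114863083714 0.05145535220664734 [5.7 1.1 5.2] 0.027661007485475533
t 19.0 a 0.05113651333227361 n 100 r 0.097 w None | knob 0.2318616807467045 0.051467200282809294 [5.1 1.4 5.5] 0.027209209857992935
```

View pics/stop.png

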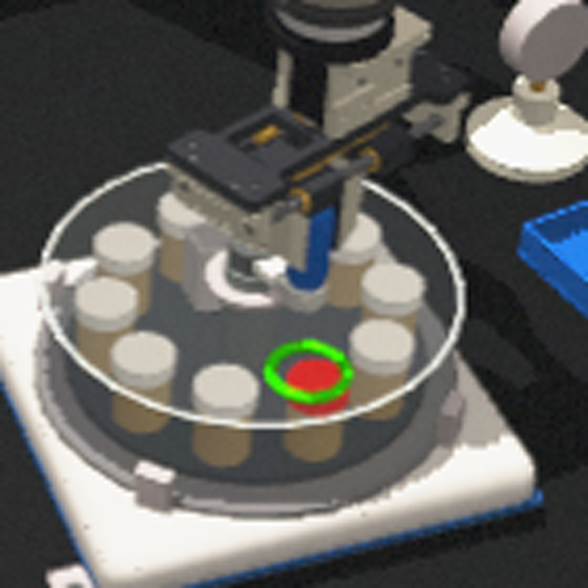

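The carousel is stopped with the red cap under the ring: red top centre at about crop (318,380), ring centre at (308,371). I'll check the remaining offset.

```bash
python3 - <<'E'
from h import *
f=lambda x,y:(290+x/4.2-.4,180+y/4.2-.4)
port=atz('scene',f(308,371),.132)
for y in (378,381): r=atz('scene',f(318,y),.123); print(port,r,np.hypot(*(r-port)[:2])*1000)
for a in (0,.05,.1,.15):
    q=proj('scene',[*(C+.095*np.array([np.cos(PORT+a),np.sin(PORT+a)])),.123]); print(a,(q-[289.6,179.6])*4.2)
E
```

```text
[0.69568623 0.09963922 0.132     ] [0.69534651 0.10764601 0.123     ] 8.01399301987541
[0.69568623 0.09963922 0.132     ] [0.69780633 0.1063366  0.123     ] 7.024928883827536
0 [307.6698217  378.95335983]
0.05 [314.60654901 377.27429384]
0.1 [321.36505315 375.35875067]
0.15 [327.92673859 373.21289712]
```

It's about 7 mm off, inside the 16 mm limit. I'll release, go straight up and verify from above.

```bash
python3 -m handwheel '[0,0,0,0,0.55,0,0,0,0,0.55,0,0,0,0,0.55,0,0,0,0,0.55,0,0,10,0,0.55,0,0,30,0,0.55,0,0,40,0,0.55,0,0,30,0,0.55]'
python3 -m handwheel '[-25,-40,0,0,0.55,-25,-40,0,0,0.55,-25,-40,0,0,0.55,-25,-40,0,0,0.55,-25,-40,0,0,0.55,-25,-40,0,0,0.55,-25,-40,0,0,0.55,0,0,0,0,0.55]'
python3 - <<'E'
from h import *
t,_=eyes.read_camera('top'); hsv=cv2.cvtColor(t,cv2.COLOR_BGR2HSV)[155:290,235:345]
for lo,hi,z in (((50,150,120),(70,255,255),.132),((0,150,80),(8,255,255),.123)):
    ys,xs=np.nonzero(cv2.inRange(hsv,lo,hi)); c=((xs.min()+xs.max())/2+235,(ys.min()+ys.max())/2+155); print(len(xs),c,atz('top',c,z))
look()
cv2.imwrite('pics/end.png',t)
E
```

```text
time: 19.85
tool_pos: [0.6467, 0.1218, 0.312]
tool_rot: [3.141, -0.002, 0.321]
contact_force: [-0.2, -0.2, 0.2]
opening: 0.0509
grip_force: 0.0
time: 20.65
tool_pos: [0.4692, -0.1623, 0.3098]
tool_rot: [3.14, 0.001, 0.315]
contact_force: [0.3, -0.3, 0.3]
opening: 0.0502
grip_force: 0.0
116 (np.float64(292.5), np.float64(181.0)) [0.6949022  0.10163719 0.132     ]
69 (np.float64(291.0), np.float64(182.0)) [0.69501789 0.10631936 0.123     ]
t 20.7 a 0.052258555904994605 n 95 r 0.097 w None | knob -2.014183549648675 0.2975369554183104 [-0.5  1.   0.7] 0.05047731953017052
```

View pics/end.png

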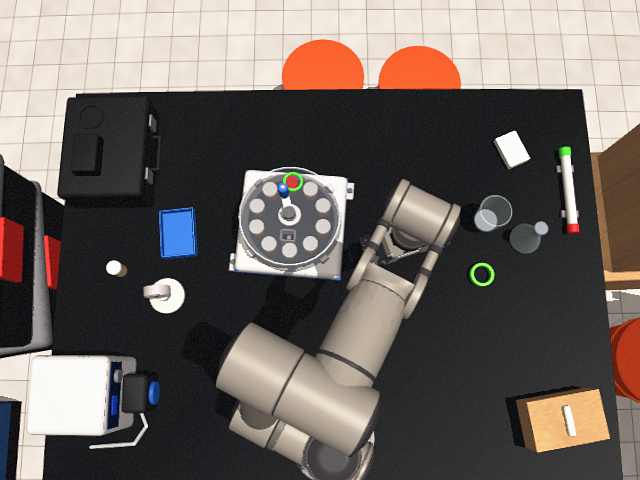

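The top view shows the red cap inside the green ring at (292,181), about 5 mm off centre. The knob is free at (284,190), the arm is clear, and nothing else on the bench has moved.

```bash
python3 -c "
from cell import robot
print(robot.hand_in())"
```

```text
the job is handed in; nothing more can be done
None
```

The job is handed in, with no verdict returned: by my tracking the carousel held about 25 turns a minute for roughly 10 s, then came to rest with the red cap 5–7 mm from the port centre, the crank released and the other bench items where they were.

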